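# Centre the ball finial on its post cap

### The arm

A 6-joint arm with a two-finger parallel gripper is mounted at the origin on the work surface. World frame = base frame: x ahead of the robot, y to its left, z up, the work surface at z = 0. Lengths are in mm, angles in degrees, forces in N, time in s.
With the tool pointing down it reaches from about 275 to 875 mm from the base axis. Payload 12.5 kg.
Tool frame: the origin (TCP) lies midway between the tips of the shut fingers; the grasp point (between the pads) lies 19 mm behind it; y points along the fingers, z is the direction in which the jaws open and shut, and the axes are right-handed (so a half turn about y gives the same grasp; the last joint's range is limited). The gripper opens to 85 mm and grips with 20 to 120 N. Pads are 22 mm wide; open, the fingers measure 114 mm over their backs; the gripper's body (76 mm by 85 mm) begins 54 mm behind the grasp point. The pads swing forward as they close: fully open they stand 13 mm farther back than shut.
Start: joints at [70.497, 20.094, 94.641, -0, 65.266, -4.847], TCP at [139.129, 532.097, 231.29] pointing down, gripper open.
Joint ranges: [-157.81, 157.81], [-45, 120.19], [0.68, 151.7], [-89.99, 269.99], [4.06, 180], [-164.3, 164.3]. Speed limits (degrees/s): [127.2, 127.2, 159.86, 180, 180, 180].

### API

Orientations are given as [roll, pitch, yaw] about the fixed x, y, z axes, in that order (R = Rz(yaw) Ry(pitch) Rx(roll)).
In Python, from rig import get_obs, camera, finish_job gives the robot as it stands. The module is installed in compiled form; this text tells all that it offers.
- The arm moves only by the tool play_rows, never from a script. Its argument "rows" is a list of rows, each a list of 3 entries, a list of its own where there are three numbers: the closure in counts, from 0 (fully open) to 255 (shut), then the shift along the tool's x, y, z in mm, then the turn about the tool's y in rad. A call has 1 to 12 rows; each row is the pose to reach, as a shift and turn from the pose measured when the call began, along the tool's axes at that moment; what a row does not reach only later rows make up. A row lasts 1/8 s, in which the tool goes at most 62.5 mm and 10.7 degrees, less where a joint would pass 70% of its speed; a pose out of reach is approached as far as the arm can. A call with a gripper value outside its range is refused whole. The fingers move at their own pace and stop on an object; the grip force is fixed at half the most. Time passes only in rows, so rows that repeat a pose let the fingers close. It gives the time, the measured TCP pose, the force and the opening at its end, in the units of the state.
- get_obs(): the state, without advancing time (a new reading comes with each control period).
- camera(name): name is "scene" or "side" or "wrist"; returns a dict with "img" (400x640x3 uint8, red, green, blue), "vertical_fov" (degrees; the focal length in pixels is half the picture's height over the tangent of half this angle, whatever the lens; pixels are square), "cx", "cy" (the principal point, pixels), "R" (3x3) and "t" (3): a world point X has camera coordinates R X + t. Camera axes: x right, y down, z forward; pixel columns grow to the right and rows downward; lengths in mm; the calibration is good to about 2 mm. A picture is of the moment at which its call begins. There is no depth.
- finish_job(): hands the job in, once; it reports no verdict.
The state is a dict: "time_s": time; "joint_positions": joint angles; "joint_vel": joint speeds; "joint_torque": joint torques, N m; "tool_pos": TCP position; "tcp_rot": TCP orientation; "wrist_force": force on the tool from outside, world axes, zero at the start; "moment": the same for the moment, N m; "grip_width": finger opening in mm.
Only numpy, scipy, OpenCV 4.12 (cv2) and the standard library are available. Lean on these libraries where they do the work, as an engineer would, in place of code of your own. Each camera call takes 0.05 s, during which the arm holds its last target.

### The job

Two ball finials stand loose on capped post stubs, ready for tack welding; one of them is off-centre on its cap. Tap that finial gently from the side with the fingertips, never pinching or lifting it or letting it topple, until its foot stands upright, wholly inside the scribed ring in the middle of the cap. Leave the finial that is already centred and everything else on the bench alone, and finish clear.

Things in the scene. Friction and masses are not known exactly. Their poses are not given: they have to be found in the camera images.
- finial_a: Loose dark steel ball finial, 69 mm tall, about 0.25 kg: foot disc 30 mm across with upright rim 2 to 12 mm up (stands on its middle 20 mm only, so it rocks), 12 mm stem, 26 mm ball centred 56 mm up. Pushed slowly at the foot's rim it slides and stays; pushed higher it tips. Origin: centre of its underside, z up its axis. Starts 18 to 28 mm off-centre, in any direction.
- post_a_cap (a point): The post under the off-centre finial. Square post stub fixed to the bench: 90x90x8 mm foot flange, 60 mm square tube, 90x90x8 mm bright cap plate with its level top face 88 mm above the bench and a thin dark ring, 42 mm inner diameter, scribed round its middle. This point: centre of the top face and ring, z up, x and y along the plate's sides.
- finial_b: The finial that is already centred, on the other post; the same shape and material as the off-centre one, 69 mm tall. Leave it alone. Origin at the centre of its underside.
- post_b_cap (a point): The other post, under the centred finial, of the same make and size (cap 90x90 mm, top 88 mm above the bench). Its cap's centre.
- wrench: Wrench, 160 mm long, lying flat between the posts; a bystander, leave it where it is. Origin on the object.
- offcut: Upright offcut of steel pipe, 48 mm across, 50 mm high; a bystander, leave it where it is. Origin on the object.
- spray: Spray can, 60 mm across, 170 mm high; a bystander, leave it where it is. Origin on the object.
- hammer: Hammer, 280 mm long, lying on the bench; a bystander, leave it where it is. Origin on the object.
- tin: Open metal cup, 72 mm across, 60 mm high; a bystander, leave it where it is. Origin on the object.
- brush: Wooden-handled brush, 200 mm long, lying on the bench; a bystander, leave it where it is. Origin on the object.
- block: Wood block 120x60x40 mm; a bystander, leave it where it is. Origin on the object.
There are look-alikes about, which are no part of the job. What is shaped like the finial_a but pink is not meant. Leave any yellow look-alike of the part that bears post_a_cap alone.

How it is judged:
By the outcome, as a careful person would: the job done as asked, in the order asked, and still so for the second after the job is handed in, with the robot touching nothing.
It also fails if it takes over 40 s, if anything falls off the work surface, if the arm or the gripper's body presses on something with over 40 N, if the wrist force passes 120 N, or if a joint passes its speed limit or range.

## Working session

There is one attempt and no reset: what is moved stays moved. The work goes in short steps, Python scripts to look and compute and a tool call to move; the robot and the scene stay as the last step left them, time stands still between calls to the robot, and variables do not carry over. Pictures are saved under pics/ and viewed, and the job is handed in when it is done.

Besides the shell and the picture viewer there is one more tool, called after "Request:" as name(argument=value, ...), one argument or row to a line, values as JSON. play_rows: Moves the arm, as the interface text tells. Its arguments: {"type":"object","properties":{"rows":{"type":"array"}},"required":["rows"]}

```bash
mkdir -p pics; python3 - <<'E'
from rig import *
import cv2
print(get_obs())
for n in ["scene","side","wrist"]:
    c=camera(n); cv2.imwrite(f"pics/{n}0.png",c["img"][:,:,::-1]); print(n,c["vertical_fov"],c["cx"],c["cy"],c["R"],c["t"])
E
```

```text
{'time_s': 0.0, 'joint_positions': array([ 7.04979545e+01,  2.01240125e+01,  9.46803516e+01, -2.54740290e-04,
        6.52661307e+01, -4.84782140e+00]), 'joint_vel': array([-5.22752734e-06, -2.21986874e-02, -6.66740065e-02,  1.63575854e-02,
        3.15409047e-02, -2.18550967e-02]), 'joint_torque': array([-6.28785219e-04, -5.06104696e+01, -2.91395491e+01, -1.24009030e-04,
        4.58330149e-03, -3.64157574e-05]), 'tool_pos': array([139.00239725, 531.77099306, 230.73896994]), 'tcp_rot': array([-9.00702622e+01,  5.72707250e-03, -1.46541209e+01]), 'wrist_force': array([-0.72794224,  0.11063244,  0.78042302]), 'moment': array([-0.00333983, -0.02835712, -0.01946565]), 'grip_width': 85.10476975355706}
scene 50.772875836086456 316.9465777347684 197.48600911575667 [[-0.70508093  0.70903893  0.01116551]
 [ 0.59982166  0.60472415 -0.52394912]
 [-0.37825237 -0.36272922 -0.85167638]] [ 399.86327515 -334.45229226 1295.62613441]
side 43.435497913675846 324.4734675206305 201.78604257519387 [[ 0.91773861 -0.39697805 -0.01281654]
 [-0.26517921 -0.58838299 -0.76386219]
 [ 0.29569549  0.70442451 -0.64525211]] [-555.47782761  214.97787572 1291.80184009]
wrist 59.03854033819646 318.08074495161634 196.5438365890283 [[ 0.2525837   0.96757295 -0.0020128 ]
 [ 0.91640933 -0.23855896  0.3213776 ]
 [ 0.31047611 -0.08301929 -0.94694899]] [-548.5014424   -41.11532901  380.98838637]
```

View pics/scene0.png

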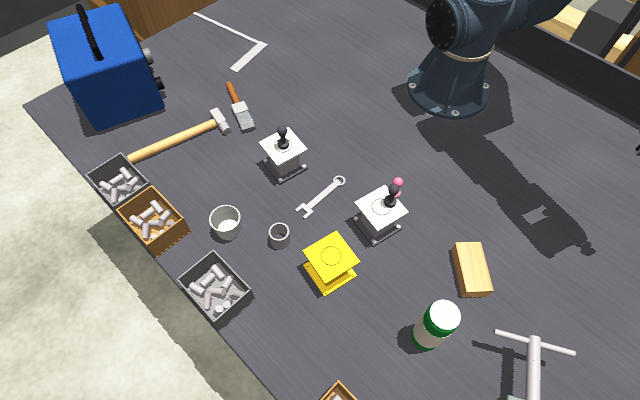

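View pics/side0.png

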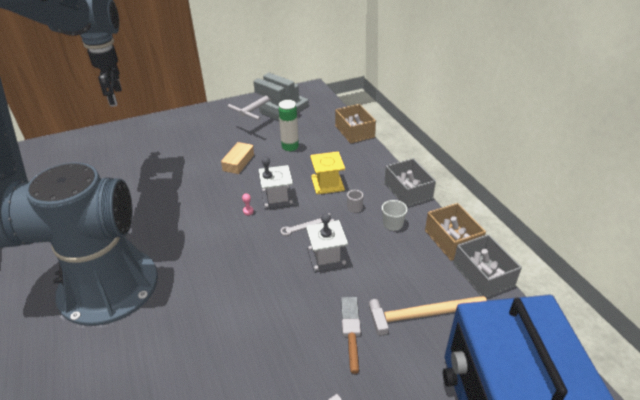

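View pics/wrist0.png

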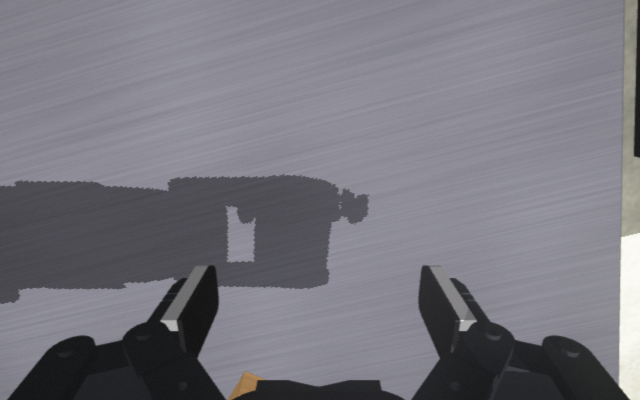

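The scene view shows these candidates:
- Dark off-centre finial at about (393,192), on the white post cap at (382,208). This is my choice.
- Dark centred finial at (282,138). Leave it.
- Pink look-alike at (398,184). Leave it.
- Yellow post at (332,262). Leave it.

Next is a close crop to check the choice.

```bash
cat > h.py <<'E'
import numpy as np,cv2
from rig import *
def K(c):
    f=200/np.tan(np.radians(c["vertical_fov"]/2)); return f,c["cx"],c["cy"]
def ray(c,u,v):
    f,cx,cy=K(c);d=np.array([(u-cx)/f,(v-cy)/f,1]);R=np.array(c["R"]);return -R.T@np.array(c["t"]),R.T@d
def onz(c,u,v,z):
    o,d=ray(c,u,v);return o+d*(z-o[2])/d[2]
def proj(c,X):
    f,cx,cy=K(c);p=np.array(c["R"])@np.array(X,float)+c["t"];return np.array([f*p[0]/p[2]+cx,f*p[1]/p[2]+cy])
def crop(c,x0,y0,w,h,s,name):
    im=cv2.resize(c["img"][y0:y0+h,x0:x0+w],None,fx=s,fy=s,interpolation=cv2.INTER_CUBIC)
    cv2.imwrite(name,np.ascontiguousarray(im[:,:,::-1]))
E
python3 - <<'E'
from h import *
c=camera("scene");crop(c,340,165,80,60,10,"pics/s1.png")
c=camera("side");crop(c,235,145,80,60,10,"pics/d1.png")
E
```

```text
(no output)
```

View pics/s1.png

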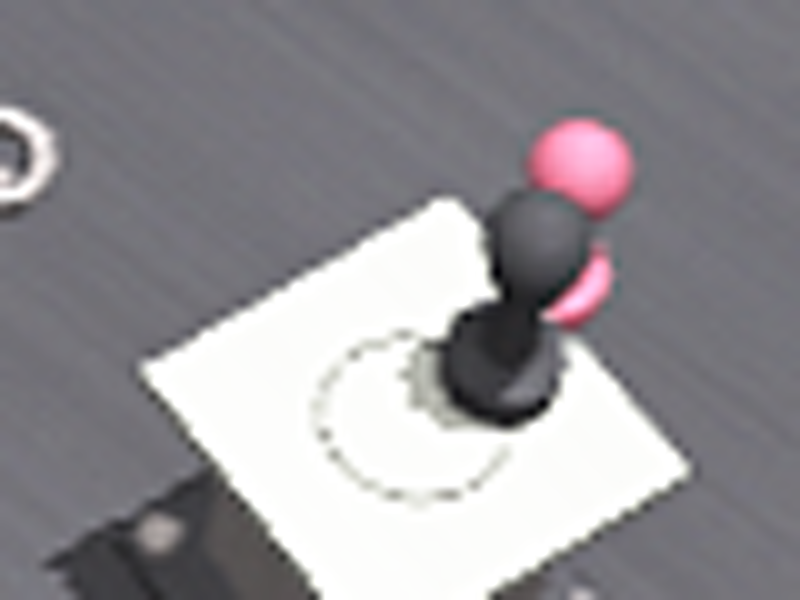

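View pics/d1.png

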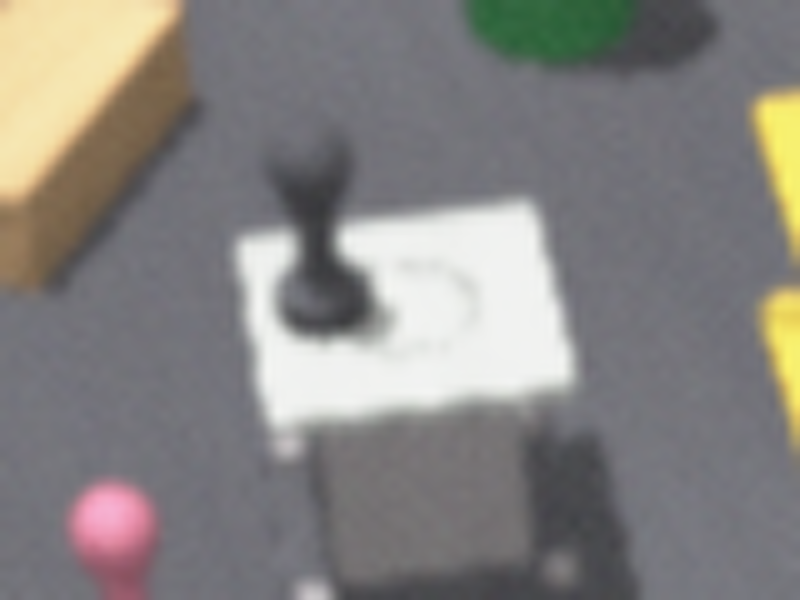

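The scene crop shows the dark finial off its ring, with its foot at about (390,201) and ball at (394,189). The ring centre is at about (381.5,206.5). The pink one stands on the bench behind the cap. In the side view the foot is at about (267,174.5) and the cap centre at about (276,176).

```bash
python3 - <<'E'
from h import *
s=camera("scene");d=camera("side")
f=lambda x0,y0,x,y:(x0+(x+.5)/10-.5,y0+(y+.5)/10-.5)
S=lambda x,y:f(340,165,x,y);D=lambda x,y:f(235,145,x,y)
for n,a,b,z in [("ring",(417,417),(415,308),88),("foot",(500,362),(325,300),95),("ball",(540,238),(308,152),144)]:
    print(n,onz(s,*S(*a),z)[:2],onz(d,*D(*b),z)[:2])
print("corners s",[onz(s,*S(*p),88)[:2].round(1) for p in [(447,197),(142,368),(690,468)]])
print("corners d",[onz(d,*D(*p),88)[:2].round(1) for p in [(235,240),(537,203),(575,382),(275,425)]])
# pink: foot on bench
print("pink ball",onz(s,*S(582,168),56)[:2],onz(d,*D(113,525),56)[:2])
E
```

```text
ring [513.07425987 153.780274  ] [515.41645933 152.59661326]
foot [492.08054896 159.71605449] [489.81027054 158.35706055]
ball [489.4809313  158.97519109] [491.21729782 164.8004714 ]
corners s [array([461.5, 119.5]), array([548.3, 100.2]), array([479. , 206.7])]
corners d [array([476.8, 207.5]), array([567. , 187.5]), array([546.3,  99.4]), array([460. , 116.3])]
pink ball [411.469679   127.21819219] [411.83554057 130.61433665]
```

```bash
cat >> h.py <<'E'
from scipy.spatial.transform import Rotation as Ro
def shift(target,o=None):
    o=o or get_obs(); R=Ro.from_euler("xyz",o["tcp_rot"],degrees=True).as_matrix()
    return R.T@(np.array(target)-o["tool_pos"])
E
python3 - <<'E'
from h import *
u=np.array([22.7,-6]);u/=np.hypot(*u);print(np.degrees(np.arctan2(u[1],u[0])))
print(shift([*(np.array([491,159.3])-40*u),230]))
w=camera("wrist");print(-np.array(w["R"]).T@w["t"], shift(-np.array(w["R"]).T@w["t"]))
E
```

```text
-14.805665326255689
[ 394.75481335    1.2479923  -271.46617039]
[ 57.96757092 552.63337239 373.23379959] [ -83.73062587 -142.04081938   -0.64038806]
```

Request:
play_rows(
  rows=[
    [255,[20,0,-14],0],
    [255,[55,0,-38],0],
    [255,[95,0,-65],0],
    [255,[135,0,-93],0],
    [255,[175,0,-120],0],
    [255,[215,0,-148],0],
    [255,[255,0,-175],0],
    [255,[295,0,-203],0],
    [255,[335,0,-230],0],
    [255,[370,0,-254],0],
    [255,[394,0,-271],0],
    [255,[394,0,-271],0],
  ],
)

```text
time_s: 1.9
tool_pos: [452.5, 169.0, 231.2]
tcp_rot: [-90.0, -0.0, -14.8]
wrist_force: [-0.4, 0.7, -0.4]
grip_width: 0.1
```

```bash
python3 - <<'E'
from h import *
o=get_obs();print(o["time_s"],o["tool_pos"],o["tcp_rot"],o["wrist_force"],o["grip_width"])
w=camera("wrist");cv2.imwrite("pics/w1.png",w["img"][:,:,::-1])
E
```

```text
1.9 [452.5339317  169.0273319  231.17322991] [-9.00152488e+01 -3.00530285e-03 -1.47970168e+01] [-0.36241136  0.73010537 -0.42507889] 0.07497153691855725
```

View pics/w1.png

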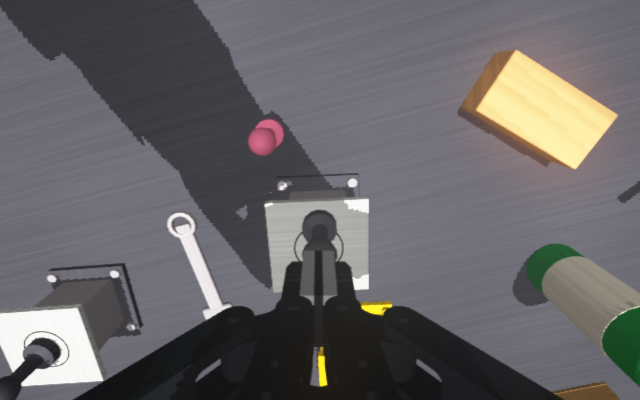

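```bash
python3 - <<'E'
from h import *
w=camera("wrist");crop(w,255,190,130,100,6,"pics/w1c.png")
E
```

```text
(no output)
```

View pics/w1c.png

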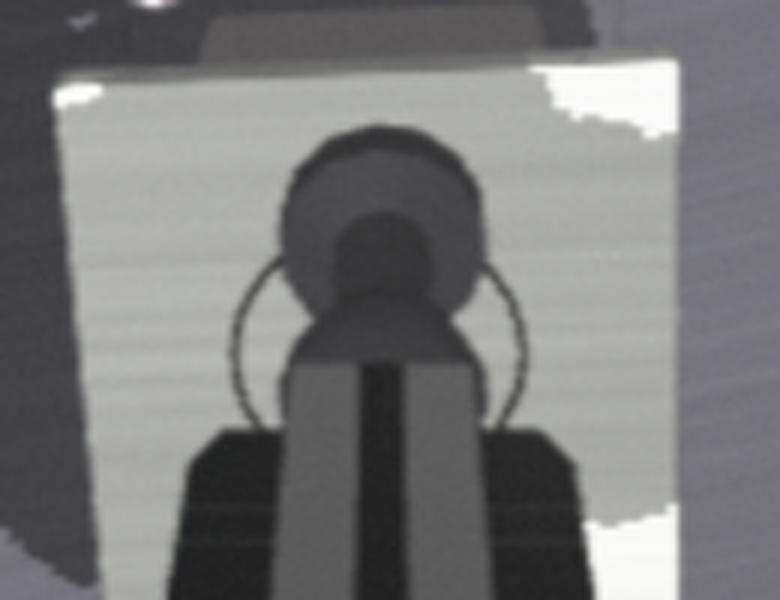

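```bash
python3 - <<'E'
from h import *
w=camera("wrist");g=lambda x,y:(255+(x+.5)/6-.5,190+(y+.5)/6-.5)
F=onz(w,*g(384,228),96)[:2];
C=onz(w,*g(380,345),88)[:2]
print(F,C,[onz(w,*g(*p),88)[:2].round(1) for p in [(52,85),(680,60)]], onz(w,*g(233,345),88),onz(w,*g(527,345),88))
print("foot back edge",onz(w,*g(384,125),96))
for n,p in [("foot",[491,159.3,95]),("cap",[513.7,153.3,88])]: print(n,proj(w,p))
for p in [F,C,(491,159.3),(513.7,153.3)]: print(shift([*p,94]).round(1))
E
```

```text
[488.39832525 160.19697524] [510.0569114  153.92602962] [array([458.2, 119. ]), array([477.2, 206.7])] [504.5120697  132.67806063  88.        ] [515.60076479 175.17021138  88.        ]
foot back edge [473.21327548 164.16175163  96.        ]
foot [318.33804769 230.04635716]
cap [318.26889502 250.77274683]
[ 38.6 137.2  -0.7]
[ 61.2 137.2  -1.3]
[ 41.4 137.2  -0.9]
[ 64.8 137.2  -1. ]
```

Request:
play_rows(
  rows=[
    [255,[0,20,-1],0],
    [255,[0,50,-1],0],
    [255,[0,80,-1],0],
    [255,[0,105,-1],0],
    [255,[0,122,-1],0],
    [255,[0,130,-1],0],
    [255,[0,134,-1],0],
    [255,[0,137,-1],0],
    [255,[0,138,-1],0],
    [255,[0,138,-1],0],
  ],
)

```text
time_s: 3.3
tool_pos: [451.1, 169.7, 93.4]
tcp_rot: [-90.0, -0.0, -14.6]
wrist_force: [-0.1, -0.1, 0.3]
grip_width: 0.0
```

```bash
python3 - <<'E'
from h import *
o=get_obs();print(o["time_s"],o["tool_pos"],o["wrist_force"])
crop(camera("scene"),340,165,80,60,10,"pics/s2.png")
crop(camera("wrist"),220,160,200,150,4,"pics/w2.png")
E
```

```text
3.3 [451.07961059 169.68733529  93.43663366] [-0.07093094 -0.14712182  0.30810275]
```

View pics/s2.png

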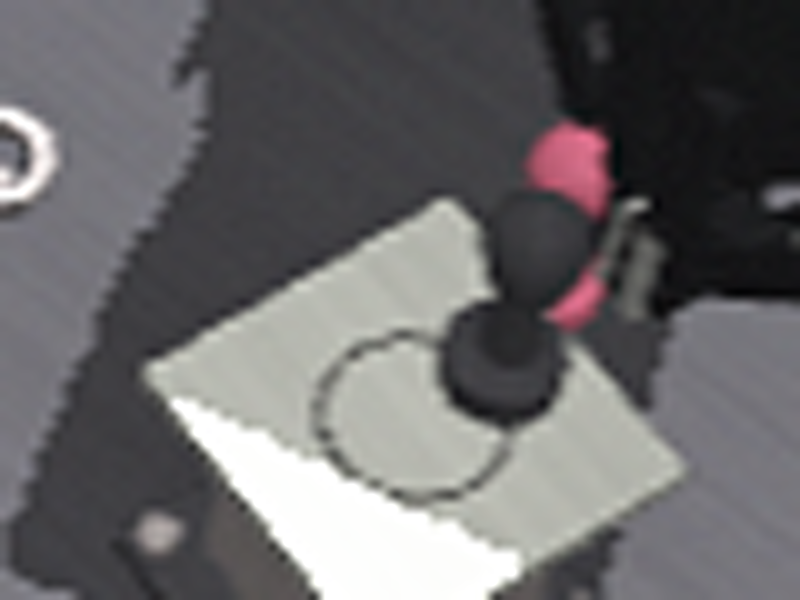

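View pics/w2.png

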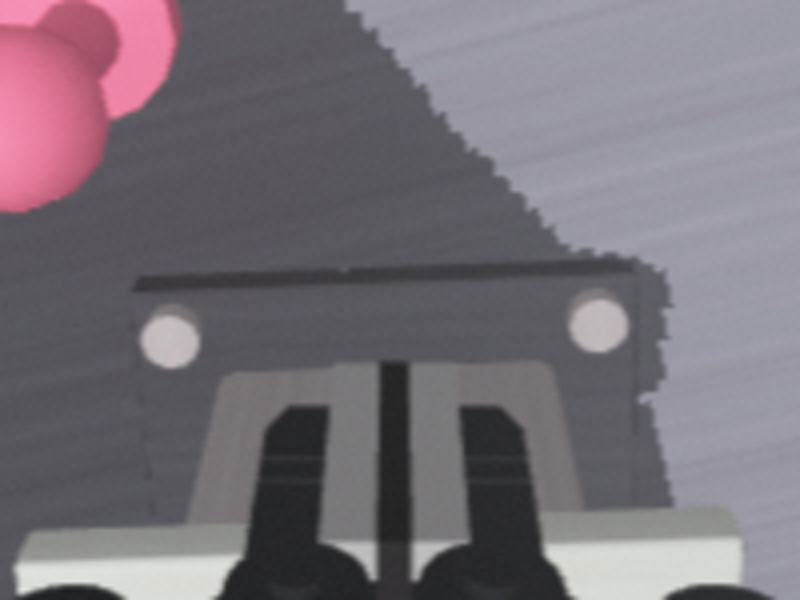

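Request:
play_rows(
  rows=[
    [255,[3,1,0],0],
    [255,[6,1,0],0],
    [255,[9,1,0],0],
    [255,[10.5,1,0],0],
    [255,[12,1,0],0],
    [255,[13.5,1,0],0],
    [255,[15,1,0],0],
    [255,[16.5,1,0],0],
    [255,[18,1,0],0],
    [255,[19.5,1,0],0],
    [255,[20,1,0],0],
    [255,[20,1,0],0],
  ],
)

```text
time_s: 4.9
tool_pos: [470.4, 164.6, 92.4]
tcp_rot: [-90.0, -0.0, -14.6]
wrist_force: [-0.8, -0.1, 0.9]
grip_width: 0.1
```

```bash
python3 - <<'E'
from h import *
o=get_obs();print(o["time_s"],o["tool_pos"],o["wrist_force"])
crop(camera("scene"),340,165,80,60,10,"pics/s3.png")
crop(camera("side"),235,145,80,60,10,"pics/d3.png")
E
```

```text
4.9 [470.44469168 164.62071516  92.40481448] [-0.82227602 -0.13411025  0.91063353]
```

View pics/s3.png

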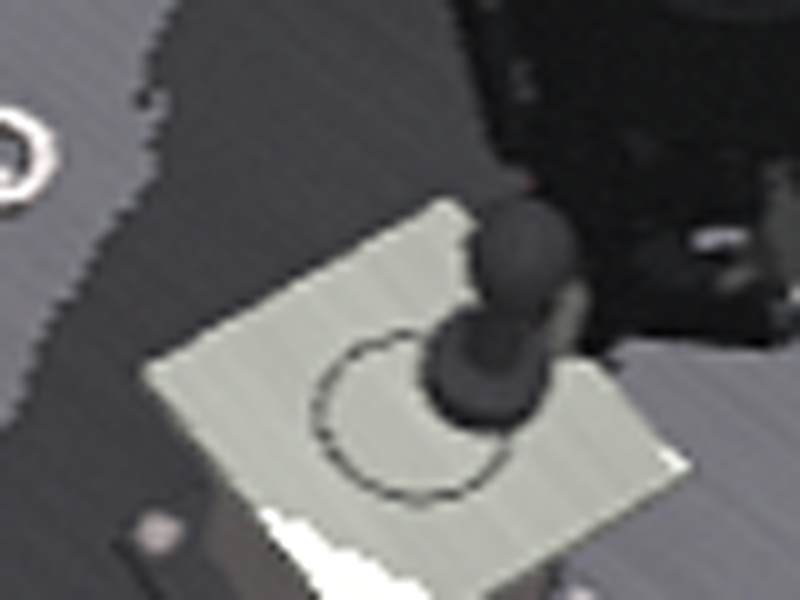

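View pics/d3.png

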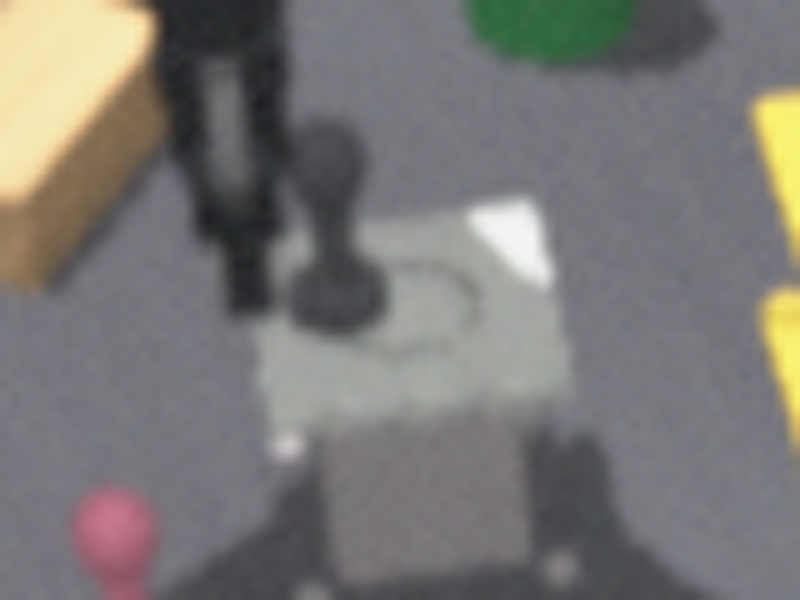

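The foot has slid to about crop (487,369), still upright, with the fingertips just behind it and only a small force.

```bash
python3 - <<'E'
from h import *
s=camera("scene");d=camera("side")
f=lambda x0,y0,x,y:(x0+(x+.5)/10-.5,y0+(y+.5)/10-.5)
S=lambda x,y:f(340,165,x,y);D=lambda x,y:f(235,145,x,y)
a=onz(s,*S(487,369),95);b=onz(s,*S(417,417),88)
print(a[:2],shift([*a[:2],92]),shift([*b[:2],92]))
a=onz(d,*D(337,295),95);b=onz(d,*D(411,308),88)
print(a[:2],shift([*a[:2],92]),shift([*b[:2],92]))
E
```

```text
[495.6639541  158.81166967] [25.83717982  0.44712368  0.76322022] [43.95390557  0.45015445  0.29639216]
[493.83852779 159.22731502] [23.96597027  0.44680414  0.70391611] [45.34277461  0.45036767 -0.05528178]
```

Request:
play_rows(
  rows=[
    [255,[1,0,0.2],0],
    [255,[2.2,0,0.4],0],
    [255,[3.4,0,0.5],0],
    [255,[4.6,0,0.5],0],
    [255,[5.8,0,0.5],0],
    [255,[7,0,0.5],0],
    [255,[8.2,0,0.5],0],
    [255,[9.4,0,0.5],0],
    [255,[10.6,0,0.5],0],
    [255,[11.8,0,0.5],0],
    [255,[12.8,0,0.5],0],
    [255,[13,0,0.5],0],
  ],
)

```text
time_s: 6.6
tool_pos: [483.2, 161.8, 92.4]
tcp_rot: [-90.0, -0.0, -14.6]
wrist_force: [-1.6, 2.1, -0.6]
grip_width: 0.2
```

```bash
python3 - <<'E'
from h import *
o=get_obs();print(o["time_s"],o["tool_pos"],o["wrist_force"])
crop(camera("scene"),340,165,80,60,10,"pics/s4.png")
crop(camera("side"),235,145,80,60,10,"pics/d4.png")
E
```

```text
6.6 [483.21573539 161.80928138  92.41076238] [-1.564686    2.05192755 -0.6454482 ]
```

View pics/s4.png

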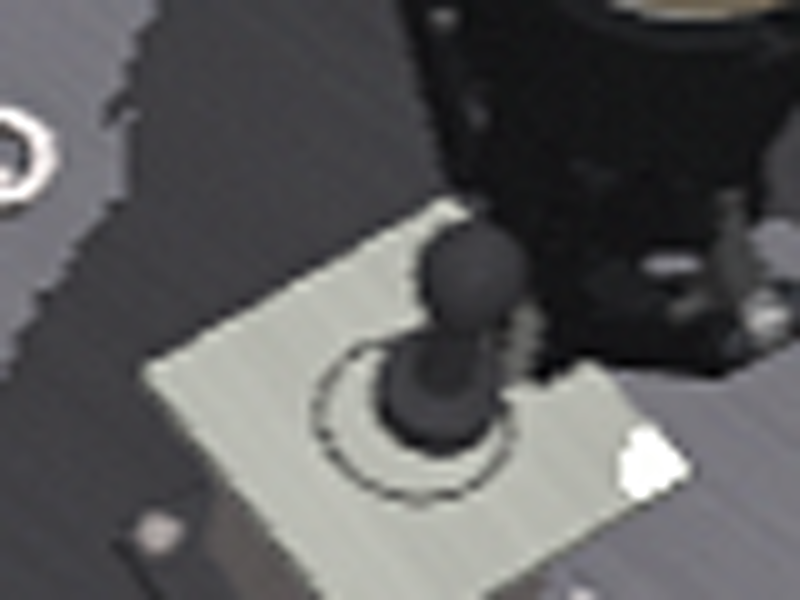

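View pics/d4.png

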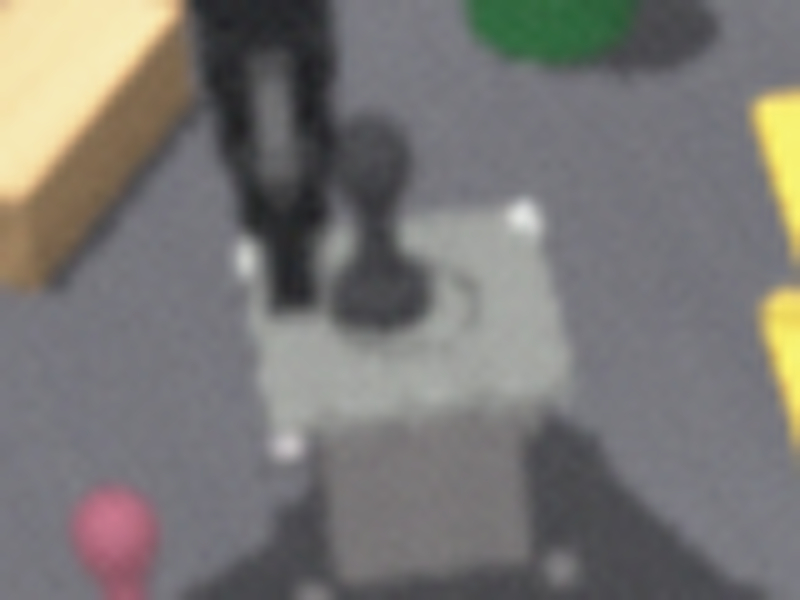

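```bash
python3 - <<'E'
from h import *
s=camera("scene");d=camera("side")
f=lambda x0,y0,x,y:(x0+(x+.5)/10-.5,y0+(y+.5)/10-.5)
S=lambda x,y:f(340,165,x,y);D=lambda x,y:f(235,145,x,y)
for c,a,b in [(s,S(440,393),S(416,417)),(d,D(380,291),D(409,309))]:
    a=onz(c,*a,95);b=onz(c,*b,88); print(a[:2],shift([*a[:2],92]).round(1),shift([*b[:2],92]).round(1))
# predicted outlines if centred
C=np.array([513.3,153.4])
def inv(c,X,x0,y0): return ((proj(c,X)-[x0,y0]+.5)*10-.5).round(0)
for z in (88,95,144): print(z,inv(s,[*C,z],340,165),inv(d,[*C,z],235,145))
E
```

```text
[508.28854157 155.33242503] [25.9  0.4  0.1] [31.1  0.4 -0.3]
[506.11923091 155.82568232] [23.7  0.4  0. ] [31.7  0.4 -1. ]
88 [415. 417.] [407. 308.]
95 [419. 401.] [406. 289.]
144 [451. 287.] [393. 155.]
```

Request:
play_rows(
  rows=[
    [255,[1,0,0],0],
    [255,[2,0,0],0],
    [255,[3,0,0],0],
    [255,[4,0,0],0],
    [255,[5,0,0],0],
    [255,[5.8,0,0],0],
    [255,[6,0,0],0],
    [255,[6,0,0],0],
    [255,[3,0,0],0],
    [255,[-5,0,0],0],
    [255,[-20,0,0],0],
    [255,[-25,0,0],0],
  ],
)

```text
time_s: 8.3
tool_pos: [457.7, 168.4, 92.4]
tcp_rot: [-90.0, 0.0, -14.6]
wrist_force: [0.3, 1.3, 0.2]
grip_width: -0.1
```

Request:
play_rows(
  rows=[
    [255,[-10,-5,0],0],
    [255,[-20,-30,0],0],
    [255,[-20,-60,0],0],
    [255,[-20,-95,0],0],
    [255,[-20,-125,0],0],
    [255,[-20,-140,0],0],
    [255,[-20,-140,0],0],
  ],
)

```text
time_s: 9.18
tool_pos: [438.4, 173.6, 232.8]
tcp_rot: [-90.0, -0.0, -14.6]
wrist_force: [-0.2, 0.3, 0.7]
grip_width: -0.2
```

```bash
python3 - <<'E'
from h import *
o=get_obs();print(o["time_s"],o["tool_pos"],o["wrist_force"])
crop(camera("scene"),340,165,80,60,10,"pics/s5.png")
crop(camera("side"),235,145,80,60,10,"pics/d5.png")
crop(camera("wrist"),255,190,130,100,6,"pics/w5.png")
E
```

```text
9.175 [438.41892417 173.60525558 232.80227952] [-0.23730855  0.27860902  0.6548067 ]
```

View pics/s5.png

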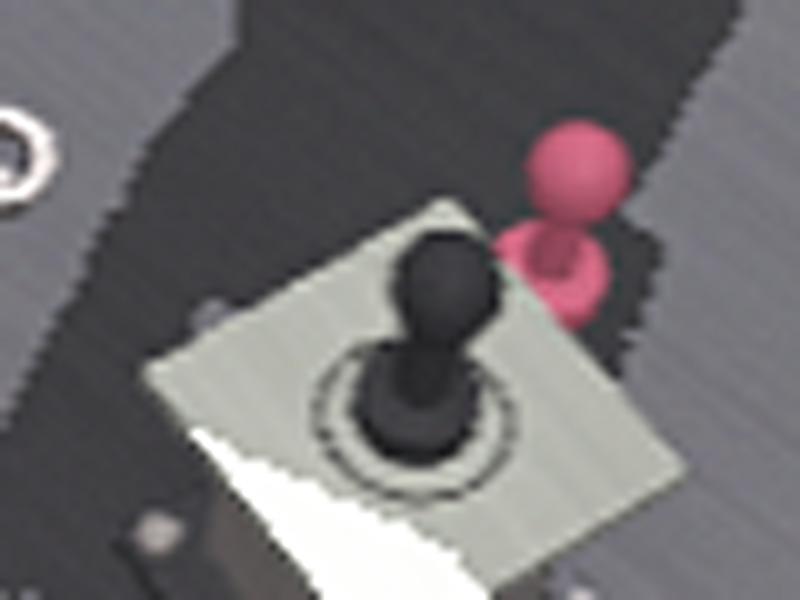

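View pics/d5.png

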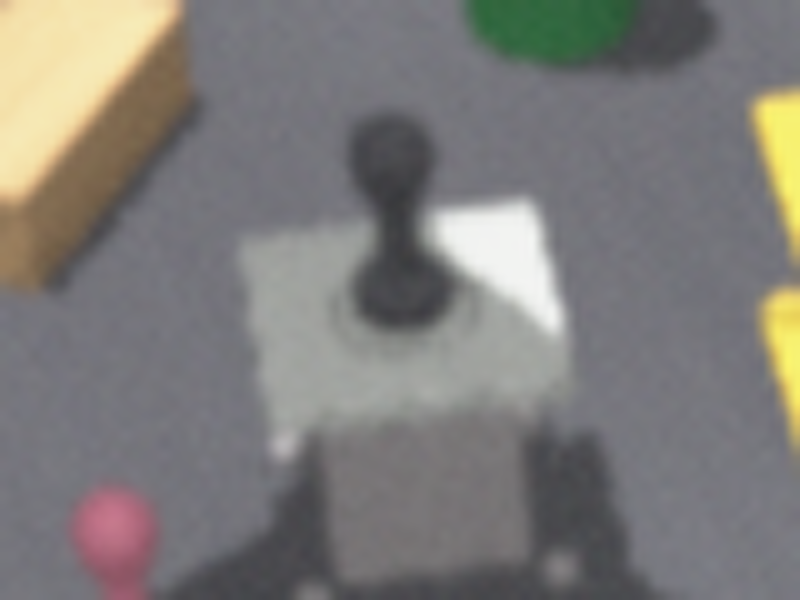

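View pics/w5.png

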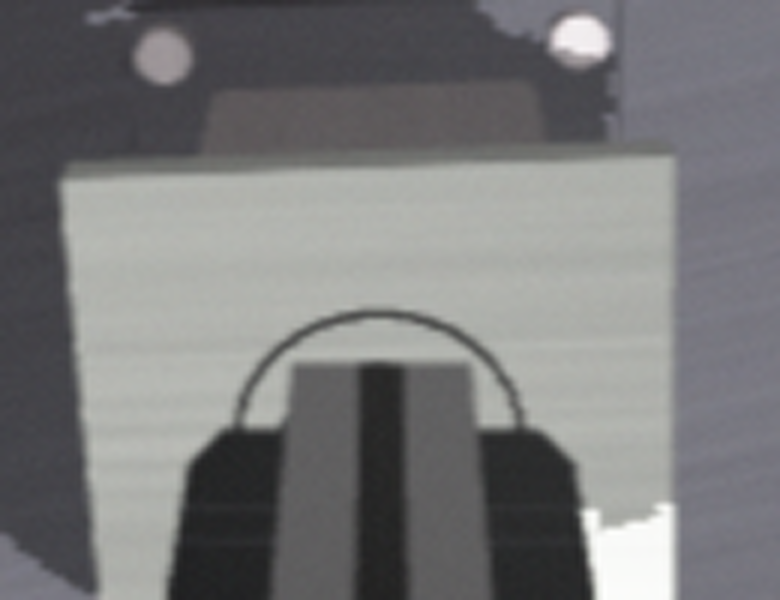

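The scene crop shows the foot centre at (418,402), against (419,401) predicted for a centred foot. In the side crop it is (403,291) against (406,289). The ring is visible all round the foot and the finial is upright. One last full view before I hand in.

```bash
python3 - <<'E'
from h import *
s=camera("scene");cv2.imwrite("pics/s6.png",s["img"][:,:,::-1])
E
```

```text
(no output)
```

View pics/s6.png

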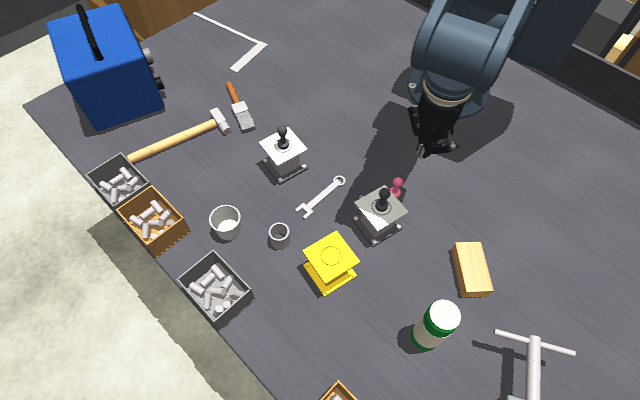

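The finial stands at (382,203) in the ring. Everything else is where it began, and the gripper is clear.

```bash
python3 -c "
from rig import *
print(finish_job())"
```

```text
the job is handed in; nothing more can be done
None
```

The off-centre finial now stands upright inside its scribed ring, and the job is handed in. I pushed its foot rim slowly with the shut fingertips, about 4.5 mm above the cap, roughly 23 mm in three short stages. Then I backed off and lifted the gripper about 140 mm.

- **Centring:** the scene and side views both put the foot within about 1 mm of the ring centre, with the ring visible all round it. The wrist camera could not confirm this, because the fingers hid the foot in its last picture.
- **Measurement spread:** while the finial was being pushed, the two fixed cameras disagreed by about 2 mm along the push. The final result is still well inside the 6 mm allowed.
- **Forces and time:** the wrist force was under 3 N at every reading I took, and the job took about 9 s.
- **Everything else:** in the last full view, the other finial, the look-alikes and the bystanders are where they started. I judged that by eye and did not measure them.

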